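Put the leaning reagent bottle away in the drawer

TASK

Pull the drawer of the small bench-top unit fully open by its handle, then take the orange-capped bottle out of the tilt stand and set it gently down inside the drawer, standing upright on the drawer floor. Leave the drawer open, let go of the bottle, and do not disturb the other things on the bench.

Things in the scene. Friction and masses are not known exactly. Their poses are not given: they have to be found in the camera images.
- bottle_centre (a point): (Sizes in mm.) Centre, half-way up the axis, of the clear round orange-capped bottle: 135 tall, 0.23 to 0.43 kg. Its z axis runs from base to cap. Body 69 diameter up to 84; neck and cap 43 diameter from 86 to 135 above the base: grasp there, about 44.5 above this centre. At the start it leans 30 degrees in the tilt stand towards the robot; drawn 60 out along its axis it is clear.
- tilt_stand: (Sizes in mm.) White tilt stand, fixed, under 90 high, on an aluminium plate 160 x 90 x 10. Origin at the underside; the bottle leans towards its -x. The bottle's base rests on a sloping ledge, the base's centre 43 straight above the origin; its side rests on a back plate reaching 72 up along the bottle, between cheeks 46 high. Neck and cap are free all round.
- drawer_handle (a point): (Sizes in mm.) Middle of the drawer's steel bar handle: a level bar 10 thick, 110 long along the point's y, its axis 42 in front of the drawer front, 132 above the bench and 33 below the top of the unit. The point moves with the drawer; its -x is the direction in which the drawer opens, z is up. Can be pinched from above.
- drawer_floor (a point): (Sizes in mm.) Centre of the drawer's flat inner floor (black liner), 24 above the bench; axes as the handle point's. It runs 96 towards -x to the inside of the front (137 high above the floor), 96 towards +x to the back wall and 107 to each side (walls 54 high). Fully open, the front 180 of the floor lies clear of the unit. The drawer is empty.
- drawer (a joint): Drawer opening in m: 0 shut, 0.18 at its stop when fully open; 2 N friction and slight damping, it stays where it is left.
- blue_bottle: (Sizes in mm.) Bystander: clear bottle with a blue cap, 69 diameter, 138 tall; leave alone. Origin at its underside.
- pink_bottle: (Sizes in mm.) Bystander: small blue-capped bottle with pink contents, 56 diameter, 105 tall; leave alone. Origin at its underside.
- clear_bottle: (Sizes in mm.) Bystander: small blue-capped bottle with clear contents, 56 diameter, 105 tall; leave alone. Origin at its underside.
- vial: (Sizes in mm.) Bystander: small black-capped vial, 23 diameter, 44 tall; leave alone. Origin at its underside.
- timer: (Sizes in mm.) Bystander: white bench timer, 66 x 66 x 20; leave alone. Origin at its underside.
- orange_bottle: (Sizes in mm.) The same orange-capped bottle, at the centre of its base (67.5 below bottle_centre along its axis).
- drawer_unit: (Sizes in mm.) Grey bench-top unit with one white-fronted drawer, 260 wide, 220 deep, 165 high, fixed to the bench. Origin at the centre of its underside; its front faces its -x. Two petri dishes lie on its top at the back (to 31 above it).
Things that resemble listed ones, but are neither listed nor needed, are in the scene too. What is shaped like the orange_bottle but green is not meant.

How it is judged:
By the outcome, as a careful person would: the job done as asked, in the order asked, and still so for the second after the job is handed in, with the robot touching nothing.
It also fails if it takes over 51 s, if anything falls off the work surface, if the arm or the gripper's body presses on something with over 40 N, if the wrist force passes 120 N, or if a joint passes its speed limit or range.

ROBOT

A 6-joint arm with a two-finger parallel gripper is mounted at the origin on a cart in front of the work surface, level with it; the furniture and walls round the work are solid. World frame = base frame: x ahead of the robot, y to its left, z up, the work surface at z = 0. Lengths are in m, angles in degrees, forces in N, time in s.
With the tool pointing down it reaches from about 0.4 to 0.825 m from the base axis. Payload 7 kg.
Tool frame: the origin (TCP) lies midway between the tips of the shut fingers; the grasp point (between the pads) lies 19 mm behind it (ctrl.hold_point_z is the distance from the TCP to the grasp point, in m); z points along the fingers, x is the direction in which the jaws open and shut, and the axes are right-handed (so a half turn about z gives the same grasp; the last joint's range is limited). The gripper opens to 88 mm and grips with 3 to 60 N. Pads are 19 mm wide; open, the fingers measure 130 mm over their backs; the gripper's body (78 mm by 193 mm) begins 47 mm behind the grasp point.
Start: joints at [-58.78, 20.546, 0.682, 0, -70.136, -16.507], TCP at [0.171, -0.653, 0.227] pointing down, gripper open.
Joint ranges: [-176.03, 176.03], [-82.01, 121.73], [-58.28, 71.71], [-173.87, 95.51], [-174.79, -0.11], [-173.66, 173.66]. Speed limits (degrees/s): [136.94, 136.94, 172.46, 180, 180, 180].

INTERFACE

Orientations are given as [roll, pitch, yaw] about the fixed x, y, z axes, in that order (R = Rz(yaw) Ry(pitch) Rx(roll)).
In Python, from plant import ctrl gives the robot as it stands.
- The arm moves only by the tool apply_moves, never from a script. Its argument "motion" is a list of rows, each a list of 2 entries, a list of its own where there are three numbers: the shift along the world's x, y, z in cm, then the turn about the world's z in degrees. In form: [[[tx, ty, tz], roll], ...]. A call has 1 to 10 rows; each row is the pose to reach, as a shift and turn from the pose commanded when the call began; what a row does not reach only later rows make up. A row lasts 1/10 s, in which the tool goes at most 50 mm and 8.59 degrees, less where a joint would pass 70% of its speed; a pose out of reach is approached as far as the arm can. A call with a gripper value outside its range is refused whole. "hand" is the finger opening in cm, from 0 to 8.76, set as the call begins (left out, the last holds). The fingers move at their own pace and stop on an object; the grip force is fixed at half the most. Time passes only in rows, so rows that repeat a pose let the fingers close. It gives the time, the measured TCP pose, the force and the opening at its end, in the units of the state.
- ctrl.get_obs(): the state, without advancing time (a new reading comes with each control period).
- ctrl.snapshot(name): name is "side" or "top"; returns (picture, depth): 384x512x3 uint8, blue, green, red; 384x512 float32, m along the optical axis (not along the pixel's ray), 0 where there is no reading.
- ctrl.camera_model(name): a dict with "fx", "fy", "cx", "cy" (pixels), "k1" (the pictures are not rectified: a ray, as slopes to the right and down, at radius r is drawn at 1 + k1 r^2 times it, then the intrinsics apply), "cam_to_world" (4x4, takes a point from camera to world coordinates). Camera axes: x right, y down, z forward; pixel columns grow to the right and rows downward; lengths in m; the calibration is good to about 2 mm. A picture is of the moment at which its call begins. camera_model takes no time and is no camera call.
- ctrl.close_job(): hands the job in, once; it reports no verdict.
The state is a dict: "clock": time; "joint_pos": joint angles; "qvel": joint speeds; "tau": joint torques, N m; "tool_pos": TCP position; "orientation": TCP orientation; "force": force on the tool from outside, world axes, zero at the start; "moment": the same for the moment, N m; "opening": finger opening in m.
Only numpy, scipy, OpenCV 4.12 (cv2) and the standard library are available. Lean on these libraries where they do the work, as an engineer would, in place of code of your own. Each camera call takes 0.05 s, during which the arm holds its last target.

## Working session

There is one attempt and no reset: what is moved stays moved. The work goes in short steps, Python scripts to look and compute and a tool call to move; the robot and the scene stay as the last step left them, time stands still between calls to the robot, and variables do not carry over. Pictures are saved under pics/ and viewed, and the job is handed in when it is done.

Besides the shell and the picture viewer there is one more tool, called after "Emit:" as name([rows], argument=value, ...), one row to a line, values as JSON. apply_moves: Moves the arm, as the interface text tells. Its arguments: {"type":"object","properties":{"motion":{"type":"array"},"hand":{"type":"number"}},"required":["motion"]}

```bash
ls; mkdir -p pics; python3 - <<'E'
from plant import ctrl
import cv2,numpy as np
for n in("side","top"):
    im,d=ctrl.snapshot(n); cv2.imwrite(f"pics/{n}0.png",im); np.save(f"{n}0.npy",d)
    m=ctrl.camera_model(n); print({k:np.round(v,4).tolist() for k,v in m.items() if k!='name'})
print(ctrl.get_obs()); print(ctrl.hold_point_z)
E
```

```text
pics
{'fx': 433.5439, 'fy': 433.5439, 'cx': 258.3114, 'cy': 189.9833, 'k1': -0.1425, 'cam_to_world': [[-0.8733, -0.1946, 0.4467, 0.029], [-0.4872, 0.3585, -0.7963, 1.1139], [-0.0051, -0.913, -0.4078, 0.6002], [0.0, 0.0, 0.0, 1.0]]}
{'fx': 427.7559, 'fy': 427.7559, 'cx': 252.7988, 'cy': 196.4541, 'k1': -0.0852, 'cam_to_world': [[0.2492, -0.8993, 0.3594, 0.1877], [-0.9684, -0.2335, 0.0872, -0.0035], [0.0055, -0.3698, -0.9291, 1.1496], [0.0, 0.0, 0.0, 1.0]]}
{'clock': 0.1, 'joint_pos': array([-5.87789268e+01,  2.05876130e+01,  6.39172062e-01, -1.71211121e-02,
       -7.01345404e+01, -1.65057905e+01]), 'qvel': array([ 0.05160955,  0.01665821,  0.12594838,  0.04837938, -0.03531218,
        0.08997619]), 'tau': array([ 8.60706477e-04, -5.84168351e+01,  2.93750721e+01,  7.01558501e+00,
        1.01112068e-02, -5.06882736e-05]), 'tool_pos': array([ 0.17131277, -0.65245764,  0.22571625]), 'orientation': array([-1.79991854e+02, -8.41350552e-02,  1.04709447e+02]), 'force': array([-0.06782316,  0.11636324, -0.51500911]), 'moment': array([ 0.00467287,  0.01251816, -0.02209729]), 'opening': 0.08787799577680547}
0.0188
```

View pics/side0.png

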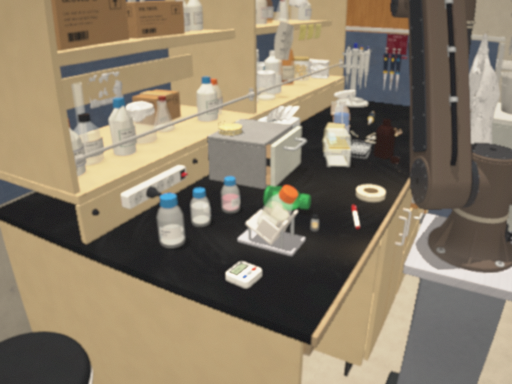

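View pics/top0.png

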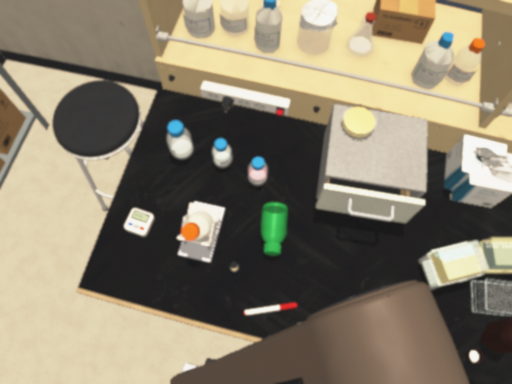

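The side view shows the stand at about (272,230) with the orange cap at (288,193), and the unit at (255,150). The top view shows the handle at about (372,213), the orange cap at (190,232), and a green lookalike lying at (273,228). I'll enlarge both.

```bash
cat > h.py <<'E'
import numpy as np, cv2
from plant import ctrl
def ray(m,u,v):
    K=np.array([[m['fx'],0,m['cx']],[0,m['fy'],m['cy']],[0,0,1]])
    p=cv2.undistortPointsIter(np.array([[[u,v]]],float),K,np.array([m['k1'],0,0,0,0.]),None,None,(3,50,1e-9)) if 0 else cv2.undistortPoints(np.array([[[u,v]]],float),K,np.array([m['k1'],0,0,0.]))
    return np.array([*p[0,0],1.])
def world(n,u,v,d):  # d depth
    m=ctrl.camera_model(n); T=np.array(m['cam_to_world']); return T[:3,:3]@(ray(m,u,v)*d)+T[:3,3]
def atz(n,u,v,z):
    m=ctrl.camera_model(n); T=np.array(m['cam_to_world']); r=T[:3,:3]@ray(m,u,v); return T[:3,3]+r*(z-T[2,3])/r[2]
def proj(n,P):
    m=ctrl.camera_model(n); T=np.linalg.inv(np.array(m['cam_to_world'])); K=np.array([[m['fx'],0,m['cx']],[0,m['fy'],m['cy']],[0,0,1]])
    rv,_=cv2.Rodrigues(T[:3,:3]); return cv2.projectPoints(np.atleast_2d(np.array(P,float)),rv,T[:3,3],K,np.array([m['k1'],0,0,0.]))[0][:,0]
def cloud(n,d):
    m=ctrl.camera_model(n); T=np.array(m['cam_to_world']); K=np.array([[m['fx'],0,m['cx']],[0,m['fy'],m['cy']],[0,0,1]])
    v,u=np.mgrid[:384,:512]; p=cv2.undistortPoints(np.stack([u,v],-1).reshape(-1,1,2).astype(float),K,np.array([m['k1'],0,0,0.])).reshape(384,512,2)
    c=np.dstack([p,np.ones((384,512))])*d[...,None]; return c@T[:3,:3].T+T[:3,3]
def crop(src,out,u0,v0,u1,v1,s):
    im=cv2.imread(src)[v0:v1,u0:u1]; im=cv2.resize(im,None,fx=s,fy=s,interpolation=cv2.INTER_CUBIC)
    for u in range((u0+9)//10*10,u1,10):
        cv2.line(im,((u-u0)*s,0),((u-u0)*s,4 if u%50 else 12),(0,0,255),1)
        if u%20==0: cv2.putText(im,str(u),((u-u0)*s,22),0,.4,(0,0,255),1)
    for v in range((v0+9)//10*10,v1,10):
        cv2.line(im,(0,(v-v0)*s),(4 if v%50 else 12,(v-v0)*s),(0,0,255),1)
        if v%20==0: cv2.putText(im,str(v),(14,(v-v0)*s+4),0,.4,(0,0,255),1)
    cv2.imwrite(out,im)
E
python3 - <<'E'
from h import *
crop('pics/top0.png','pics/t0a.png',310,90,440,240,4)
crop('pics/top0.png','pics/t0b.png',160,180,310,290,5)
crop('pics/side0.png','pics/s0a.png',200,100,330,260,4)
E
```

```text
(no output)
```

View pics/t0a.png

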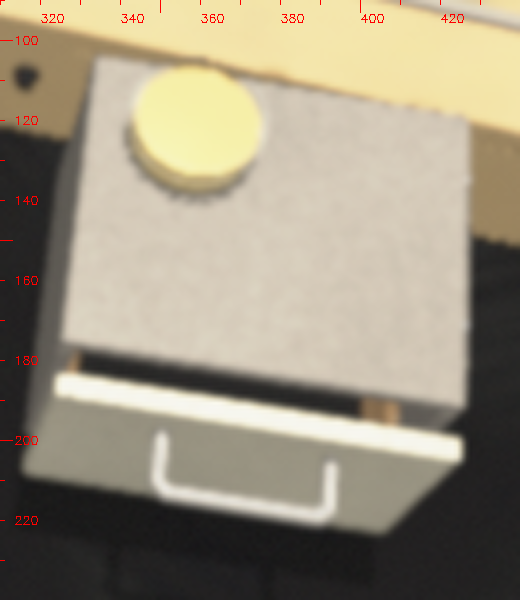

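View pics/t0b.png

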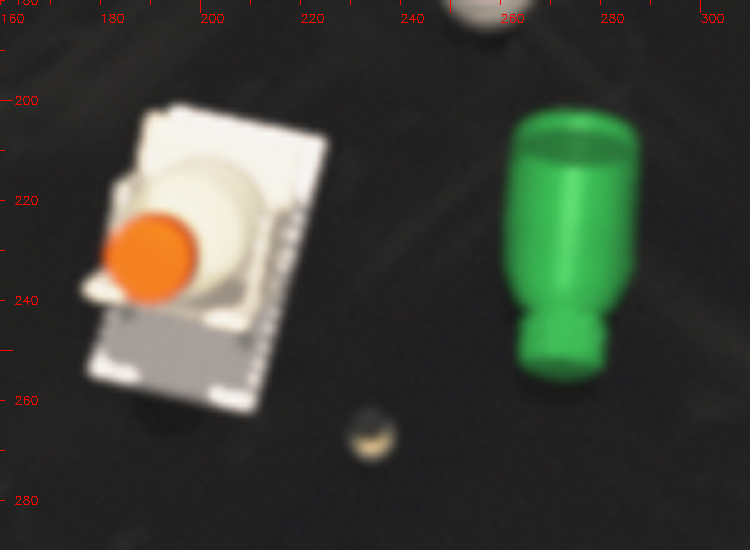

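View pics/s0a.png

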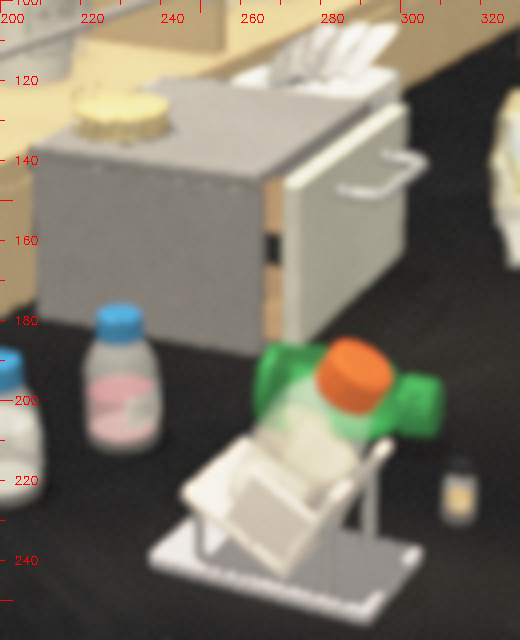

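The crops show the drawer slightly ajar. The handle bar runs from about (350,213) to (391,219). The unit's front top corners are at (322,176) and (425,191). The cap disc is centred near (190,232), and the plate's near edge runs from (177,255) to (210,262).

```bash
python3 - <<'E'
from h import *
r=lambda a:np.round(a,4).tolist()
a=lambda u,v,z:atz('top',u,v,z)
print('handle',r(a(350,213,.132)),r(a(391,219,.132)))
print('unit top front',r(a(322,176,.165)),r(a(423,191,.165)),'back',r(a(334,104,.165)),r(a(424.5,119,.165)))
print('drawer front top outer',r(a(324,189,.161)),r(a(422.5,205,.161)), 'inner',r(a(324,184,.161)),r(a(423,200,.161)))
print('plate', [r(a(u,v,.01)) for u,v in((177,255),(210,262),(225,207),(194,201))])
d=np.load('top0.npy');im=cv2.imread('pics/top0.png').astype(int); C=cloud('top',d)
m=(im[...,2]>180)&(im[...,0]<90)&(im[...,1]<160); m[:,300:]=0;m[:200]=0
P=C[m];print('cap',m.sum(),r(P.mean(0)),r(P.min(0)),r(P.max(0)))
# plane normal
for k in range(2):
    c=P.mean(0);U,S,V=np.linalg.svd(P-c);n=V[2]*np.sign(V[2][2]);P=P[abs((P-c)@n)<.004]
print(r(c),r(n),len(P), 'tilt',np.degrees(np.arccos(n[2])),'az',np.degrees(np.arctan2(n[1],n[0])))
for t,lo,hi in(('unit top',.155,.175),('dishes',.18,.21)):
    q=C[(C[...,2]>lo)&(C[...,2]<hi)&(C[...,0]>.4)&(C[...,0]<.95)&(abs(C[...,1]+.27)<.2)];print(t,len(q),r(q.min(0)),r(q.max(0)),r(np.median(q,0)))
S=cloud('side',np.load('side0.npy'));i2=cv2.imread('pics/side0.png').astype(int)
m=(i2[...,2]>180)&(i2[...,0]<90)&(i2[...,1]<140);m[:180]=0;m[230:]=0;Q=S[m];print('capside',m.sum(),r(Q.mean(0)),r(Q.min(0)),r(Q.max(0)))
E
```

```text
handle [0.5995, -0.1579, 0.132] [0.6098, -0.2626, 0.132]
unit top front [0.6666, -0.067, 0.165] [0.6912, -0.3244, 0.165] back [0.8879, -0.0583, 0.165] [0.9063, -0.3077, 0.165]
drawer front top outer [0.6346, -0.079, 0.161] [0.6547, -0.3285, 0.161] inner [0.648, -0.0764, 0.161] [0.6685, -0.3283, 0.161]
plate [[0.4101, 0.2607, 0.01], [0.4143, 0.168, 0.01], [0.5774, 0.1718, 0.01], [0.5727, 0.2626, 0.01]]
cap 296 [0.4248, 0.1529, 0.1286] [0.1877, -0.0824, -0.0013] [0.4865, 0.2756, 1.1496]
[0.421, 0.1423, 0.1235] [-0.9505, 0.1747, 0.2569] 72 tilt 75.1146167401545 az 169.5829376698734
unit top 7043 [0.6356, -0.4697, 0.155] [0.9496, -0.07, 0.175] [0.7594, -0.2098, 0.165]
dishes 764 [0.7964, -0.4696, 0.1804] [0.9498, -0.0873, 0.2097] [0.841, -0.132, 0.1867]
capside 243 [0.4386, 0.2096, 0.1455] [0.3443, -0.1307, -0.0011] [0.6288, 0.24, 0.1692]
```

```bash
python3 - <<'E'
from h import *
r=lambda a:np.round(a,4).tolist()
print('cap top pix@.16',r(atz('top',190,232,.16)))
d=np.load('top0.npy');im=cv2.imread('pics/top0.png').astype(int); C=cloud('top',d)
m=(im[...,2]>180)&(im[...,0]<90)&(im[...,1]<160)&(C[...,2]>.1)&(C[...,2]<.2); m[:,300:]=0;m[:200]=0
P=C[m];print('cap',m.sum(),r(np.median(P,0)))
c=np.median(P,0)
for k in range(3):
    Q=P[np.linalg.norm(P-c,axis=1)<.016]; U,S,V=np.linalg.svd(Q-Q.mean(0));n=V[2]*np.sign(V[2][2]);print(len(Q),r(n),np.degrees(np.arccos(n[2])))
# model overlay
yaw=np.radians(1.3);ex=np.array([np.cos(yaw),np.sin(yaw),0]);ey=np.array([-ex[1],ex[0],0]);ez=np.array([0,0,1.])
o=np.array([.4936,.2158,0]);ax=-ex*.5+ez*np.cos(np.pi/6);b=o+.043*ez;e2=np.cross(ax,ey)
t=np.linspace(0,2*np.pi,40)
for n in('top','side'):
    I=cv2.imread(f'pics/{n}0.png');s=5
    u0,v0,w,h=(160,180,150,110) if n=='top' else (220,160,120,100)
    J=cv2.resize(I[v0:v0+h,u0:u0+w],None,fx=s,fy=s,interpolation=2)
    for hh,rr in((0,.0345),(.084,.0345),(.086,.0215),(.112,.0215),(.135,.0215)):
        p=proj(n,b+ax*hh+rr*(np.cos(t)[:,None]*ey+np.sin(t)[:,None]*e2))
        cv2.polylines(J,[np.int32((p-[u0,v0]+.5)*s)],True,(255,0,255),1)
    for z in (0,.01):
        p=proj(n,[o+sx*.08*ex+sy*.045*ey+z*ez for sx,sy in((1,1),(1,-1),(-1,-1),(-1,1))]);cv2.polylines(J,[np.int32((p-[u0,v0]+.5)*s)],True,(255,255,0),1)
    cv2.imwrite(f'pics/ov_{n}.png',J)
print('grasp',r(b+ax*.112))
E
```

```text
cap top pix@.16 [0.4429, 0.213, 0.16]
cap 225 [0.445, 0.2131, 0.1596]
130 [-0.4813, -0.0329, 0.8759] 28.84357946236643
130 [-0.4813, -0.0329, 0.8759] 28.84357946236643
130 [-0.4813, -0.0329, 0.8759] 28.84357946236643
grasp [0.4376, 0.2145, 0.14]
```

View pics/ov_top.png

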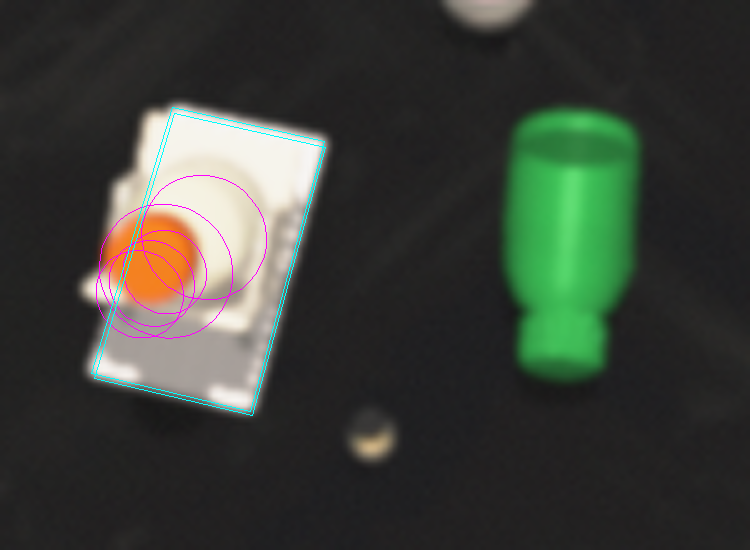

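View pics/ov_side.png

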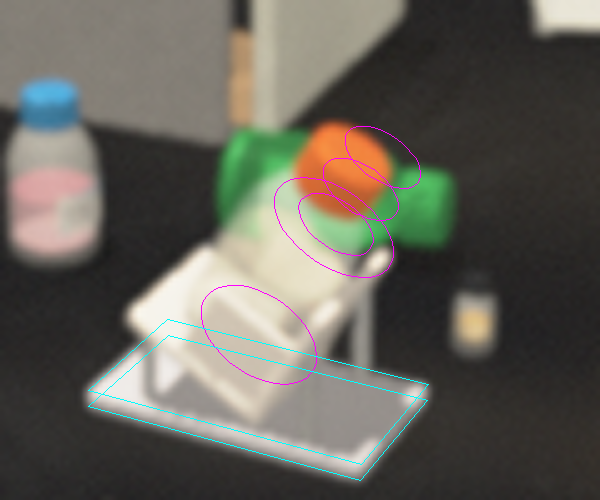

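The plate overlay fits in both views. The bottle sits about 17 mm further +x than the plate centre, which gives these targets:
- **Bottle grasp point:** about (0.4555, 0.2135, 0.140).
- **Handle:** about (0.604, -0.209, 0.132), with the unit yawed about 5°.

I'll do the drawer first, with the gripper partly closed so the inner finger fits behind the bar.

Emit:
apply_moves([
  [[2,2,4],8],
  [[5,5,7],16],
  [[8.5,8.5,8],24],
  [[12,12,8],32],
  [[15.5,15.5,8],40],
  [[19,19,8],48],
  [[22.5,22.5,8],56],
  [[26,26,8],64],
  [[29.5,29.5,8],72],
  [[33,33,8],80],
], hand=2.6)

```text
clock: 1.1
tool_pos: [0.5024, -0.321, 0.3065]
orientation: [180.0, -0.0, -174.9]
force: [1.1, -1.9, -0.4]
opening: 0.0263
```

Emit:
apply_moves([
  [[3,3,0],0],
  [[6,6,0],0],
  [[8.5,9,0],0],
  [[10.3,11.3,0],0],
  [[10.3,11.3,-2],0],
  [[10.3,11.3,-4],0],
  [[10.3,11.3,-4],0],
  [[10.3,11.3,-4],0],
])

```text
clock: 1.9
tool_pos: [0.6043, -0.21, 0.2666]
orientation: [-180.0, -0.1, -175.3]
force: [-0.3, 0.1, 0.7]
opening: 0.0261
```

```bash
python3 - <<'E'
from h import *
for n in("side","top"):
    im,d=ctrl.snapshot(n); cv2.imwrite(f"pics/{n}1.png",im)
crop('pics/side1.png','pics/s1a.png',200,90,350,210,5)
crop('pics/top1.png','pics/t1a.png',300,90,440,240,4)
o=ctrl.get_obs();print(o['clock'],o['tool_pos'],o['orientation'],o['opening'],o['joint_pos'],o['force'])
E
```

```text
2.0 [ 0.60482606 -0.21028354  0.26782224] [-1.79961388e+02  7.84392209e-02 -1.75299332e+02] 0.025785279179171554 [-1.72371593e+00  1.59884287e+01 -4.72300835e-01  3.08708666e-02
 -7.34570057e+01  6.41558921e+00] [0.22588253 0.01739778 1.14041535]
```

View pics/s1a.png

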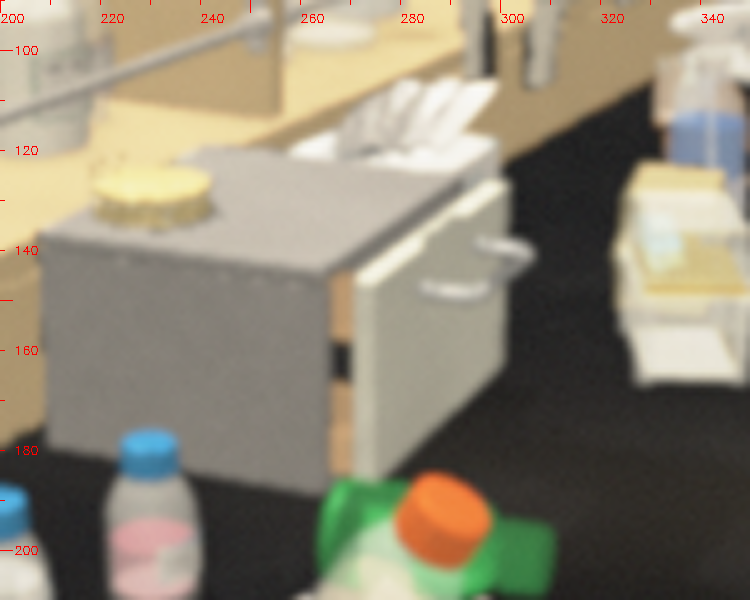

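View pics/t1a.png

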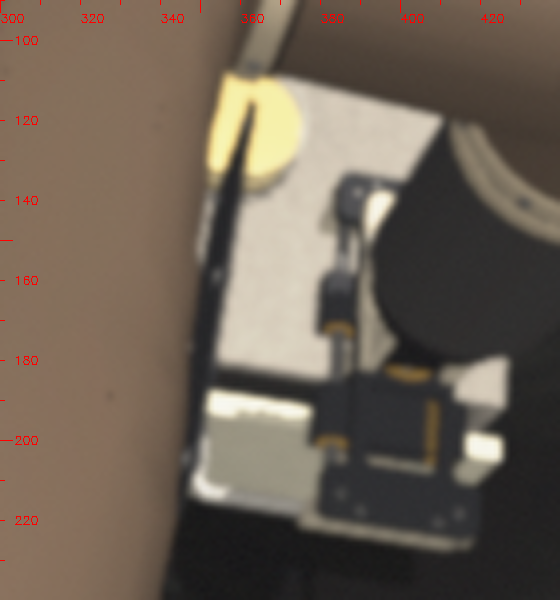

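Fingertips show at about (297,77) and (307,86) in the side view, above the handle, whose bar runs from about (285,149) to (305,141). I'll check the alignment by projection.

```bash
python3 - <<'E'
from h import *
y=np.radians(5);ey=np.array([-np.sin(y),np.cos(y),0])
h=np.array([.604,-.2095,.132])
print(proj('side',[h-ey*.055,h,h+ey*.055]).round(1).tolist(), proj('top',[h-ey*.055,h,h+ey*.055]).round(1).tolist())
print(proj('side',[[.6043,-.21,.267]]).round(1))
crop('pics/side0.png','pics/s0h.png',265,120,325,165,10)
E
```

```text
[[305.1, 139.9], [300.1, 144.3], [294.7, 148.9]] [[391.6, 219.5], [370.2, 216.2], [348.7, 212.8]]
[[301.2 106. ]]
```

View pics/s0h.png

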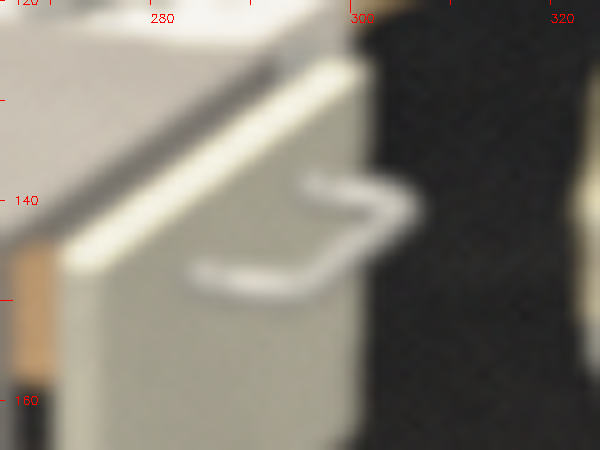

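The bar runs (305,140) to (295,148.5), which matches the projection, and the fingertips at (296,105) and (308,107) straddle it. Descending.

Emit:
apply_moves([
  [[0,0,-3],0],
  [[0,0,-6],0],
  [[0,0,-9],0],
  [[0,0,-11.5],0],
  [[0,0,-13],0],
  [[0,0,-14.5],0],
  [[0,0,-15.4],0],
  [[0,0,-15.4],0],
])

```text
clock: 2.8
tool_pos: [0.6041, -0.21, 0.1121]
orientation: [180.0, -0.1, -175.3]
force: [0.3, 0.1, -0.6]
opening: 0.0261
```

Emit:
apply_moves([
  [[0,0,0],0],
  [[0,0,0],0],
  [[0,0,0],0],
  [[0,0,0],0],
  [[0,0,0],0],
], hand=0)

```text
clock: 3.3
tool_pos: [0.6048, -0.21, 0.1136]
orientation: [-180.0, 0.1, -175.3]
force: [-1.0, 0.1, 6.3]
opening: 0.0093
```

Gripped at an opening of 9.3 mm, close to the 10 mm bar. Pulling along the opening direction.

Emit:
apply_moves([
  [[-0.5,-0.04,0],0],
  [[-1.5,-0.13,0],0],
  [[-3,-0.26,0],0],
  [[-4.5,-0.39,0],0],
  [[-6,-0.52,0],0],
  [[-7.5,-0.65,0],0],
  [[-9,-0.78,0],0],
  [[-10.5,-0.91,0],0],
  [[-11.5,-1.0,0],0],
  [[-12,-1.05,0],0],
])

```text
clock: 4.3
tool_pos: [0.4844, -0.2194, 0.1135]
orientation: [179.9, 0.2, -175.3]
force: [1.9, 9.0, 8.1]
opening: 0.0088
```

Emit:
apply_moves([
  [[-0.5,-0.04,0],0],
  [[-1,-0.09,0],0],
  [[-1.5,-0.13,0],0],
  [[-2,-0.17,0],0],
  [[-2.4,-0.21,0],0],
  [[-2.7,-0.23,0],0],
  [[-3,-0.26,0],0],
  [[-3,-0.26,0],0],
])

```text
clock: 5.1
tool_pos: [0.4548, -0.2217, 0.1135]
orientation: [179.9, 0.2, -175.3]
force: [-0.9, 11.8, 11.7]
opening: 0.0088
```

Emit:
apply_moves([
  [[-0.3,0.05,0],0],
  [[-0.6,0.05,0],0],
  [[-0.9,0.05,0],0],
  [[-1.2,0.03,0],0],
  [[-1.2,0.03,0],0],
])

```text
clock: 5.6
tool_pos: [0.444, -0.2224, 0.1136]
orientation: [-180.0, 0.3, -175.3]
force: [4.2, 3.2, 3.9]
opening: 0.0091
```

Emit:
apply_moves([
  [[-0.3,-0.02,0],0],
  [[-0.6,-0.04,0],0],
  [[-0.6,-0.04,0],0],
])

```text
clock: 5.9
tool_pos: [0.4441, -0.2225, 0.1137]
orientation: [-179.9, 0.9, -175.2]
force: [23.6, 1.9, -15.2]
opening: 0.0089
```

The drawer is at its stop: no further travel and 23.6 N. Relaxing, releasing, and lifting straight up.

Emit:
apply_moves([
  [[0.5,0.04,0],0],
  [[0.6,0.04,0],0],
])

```text
clock: 6.1
tool_pos: [0.4441, -0.2224, 0.1135]
orientation: [-180.0, 0.2, -175.2]
force: [0.0, 3.6, 9.0]
opening: 0.009
```

Emit:
apply_moves([
  [[0,0,0],0],
  [[0,0,0],0],
  [[0,0,0],0],
  [[0,0,1],0],
  [[0,0,3],0],
  [[0,0,6],0],
  [[0,0,10],0],
  [[0,0,14],0],
  [[0,0,18],0],
  [[0,0,20],0],
], hand=2.6)

```text
clock: 7.1
tool_pos: [0.4429, -0.2232, 0.3171]
orientation: [-179.9, 0.3, -175.3]
force: [0.4, -0.6, -0.3]
opening: 0.0262
```

Emit:
apply_moves([
  [[0,2,0],8],
  [[0,6,0],16],
  [[0.5,10,0],24],
  [[0.5,14,0],32],
  [[1,18,0],40],
  [[1,22,0],48],
  [[1,26,0],56],
  [[1,30,0],64],
  [[1,34,0],72],
  [[1,38,0],80],
], hand=8.7)

```text
clock: 8.1
tool_pos: [0.4518, 0.1587, 0.3134]
orientation: [-180.0, 0.0, -94.9]
force: [1.8, 0.4, 0.4]
opening: 0.0868
```

Emit:
apply_moves([
  [[0.2,3,0],5],
  [[0.2,5.6,-2],7],
  [[0.2,5.6,-5],7],
  [[0.2,5.6,-6.5],7],
  [[0.2,5.6,-6.5],7],
  [[0.2,5.6,-6.5],7],
])

```text
clock: 8.7
tool_pos: [0.4547, 0.2132, 0.2485]
orientation: [-180.0, -0.0, -88.3]
force: [-0.2, -0.5, 0.0]
opening: 0.087
```

```bash
python3 - <<'E'
from h import *
for n in("side","top"):
    im,d=ctrl.snapshot(n); cv2.imwrite(f"pics/{n}2.png",im); np.save(f"{n}2.npy",d)
crop('pics/side2.png','pics/s2a.png',200,120,350,240,5)
o=ctrl.get_obs();print(o['clock'],o['tool_pos'],o['orientation'],o['opening'],o['joint_pos'],o['force'])
E
```

```text
8.8 [0.45502161 0.21349458 0.24910788] [-1.79897684e+02  6.64552357e-02 -8.82947595e+01] 0.08697698986147354 [ 4.75908967e+01  3.17714503e+00 -1.86564405e+01  2.93249418e-02
 -6.80474843e+01  4.41033499e+01] [ 0.74993902 -0.17239248  0.57644822]
```

View pics/s2a.png

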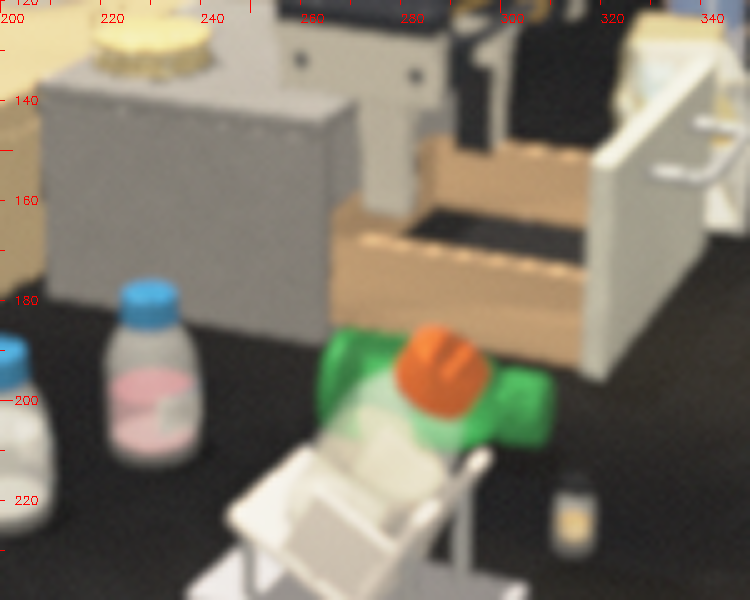

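View pics/top2.png

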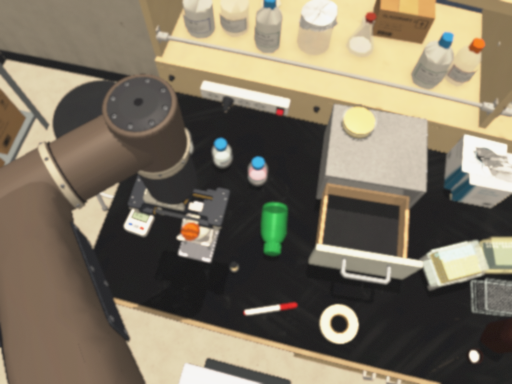

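The drawer is open, with its interior visible at about (362,222) in the top view. The cap sits between the fingers. Descending to the grasp.

Emit:
apply_moves([
  [[0,0,-3],0],
  [[0,0,-6],0],
  [[0,0,-8],0],
  [[0,0,-9.5],0],
  [[0,0,-11],0],
  [[0,0,-12],0],
  [[0,0,-12.8],0],
  [[0,0,-12.8],0],
])

```text
clock: 9.6
tool_pos: [0.4543, 0.2131, 0.1192]
orientation: [180.0, -0.0, -88.3]
force: [-1.1, -0.2, 0.5]
opening: 0.0871
```

```bash
python3 - <<'E'
from h import *
for n in("side","top"):
    im,d=ctrl.snapshot(n); cv2.imwrite(f"pics/{n}3.png",im)
crop('pics/side3.png','pics/s3a.png',200,120,350,240,5)
crop('pics/top3.png','pics/t3a.png',120,170,250,280,5)
o=ctrl.get_obs();print(o['clock'],o['tool_pos'],o['opening'],o['force'])
E
```

```text
9.7 [0.45477205 0.21357507 0.12013262] 0.08704392253864685 [ 0.05017404 -0.16737114  0.35401105]
```

View pics/s3a.png

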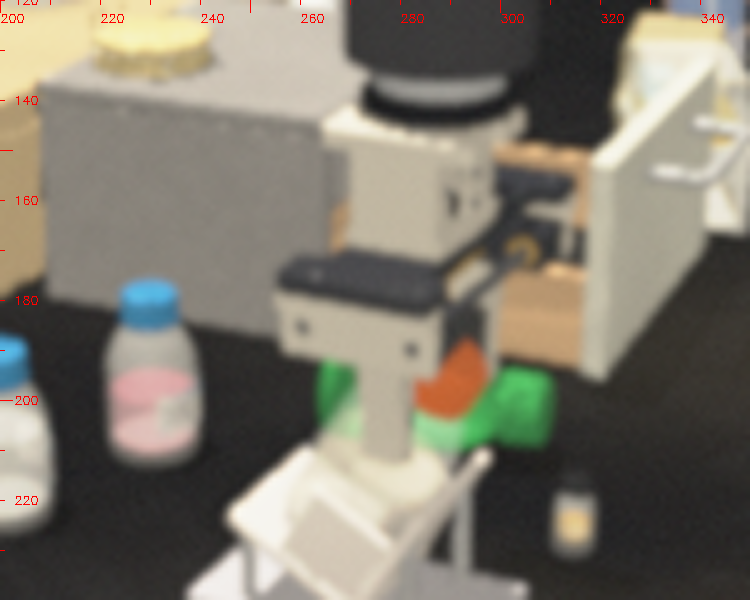

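View pics/t3a.png

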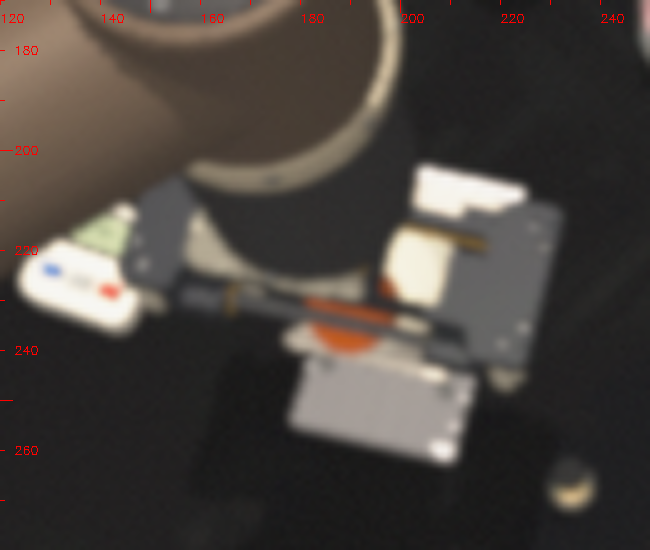

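```bash
python3 - <<'E'
from h import *
print(proj('side',[[.4555,.2135,.14],[.4545,.2135,.120],[.4545,.268,.120],[.4555-.0115,.2135,.16]]).round(1).tolist())
E
```

```text
[[285.4, 195.7], [285.6, 202.9], [275.9, 211.4], [289.7, 189.4]]
```

Projection and picture agree. Closing.

Emit:
apply_moves([
  [[0,0,0],0],
  [[0,0,0],0],
  [[0,0,0],0],
  [[0,0,0],0],
  [[0,0,0],0],
  [[0,0,0],0],
  [[0,0,0],0],
  [[0,0,0],0],
], hand=0)

```text
clock: 10.5
tool_pos: [0.4545, 0.2136, 0.1196]
orientation: [-180.0, 0.0, -88.3]
force: [-0.3, 1.0, 0.2]
opening: 0.0426
```

Gripped at 42.6 mm. Drawing out along the axis.

Emit:
apply_moves([
  [[-0.25,-0.01,0.43],0],
  [[-0.5,-0.01,0.87],0],
  [[-1,-0.02,1.73],0],
  [[-1.5,-0.03,2.6],0],
  [[-2,-0.04,3.46],0],
  [[-2.5,-0.06,4.33],0],
  [[-3,-0.07,5.2],0],
  [[-3.5,-0.08,6.06],0],
  [[-4,-0.09,6.93],0],
  [[-4,-0.09,6.93],0],
])

```text
clock: 11.5
tool_pos: [0.4139, 0.2126, 0.1901]
orientation: [-180.0, 0.1, -88.3]
force: [1.1, 0.6, -3.2]
opening: 0.0424
```

```bash
python3 - <<'E'
from h import *
im,d=ctrl.snapshot("side"); cv2.imwrite(f"pics/side4.png",im)
crop('pics/side4.png','pics/s4a.png',200,120,350,240,5)
o=ctrl.get_obs();print(o['clock'],o['tool_pos'],o['opening'],o['force'],o['moment'])
E
```

```text
11.55 [0.41398954 0.21257312 0.18932978] 0.04208915628788015 [-0.07066278 -0.30551942 -4.44566146] [-0.06938268  0.20261361 -0.0393655 ]
```

View pics/s4a.png

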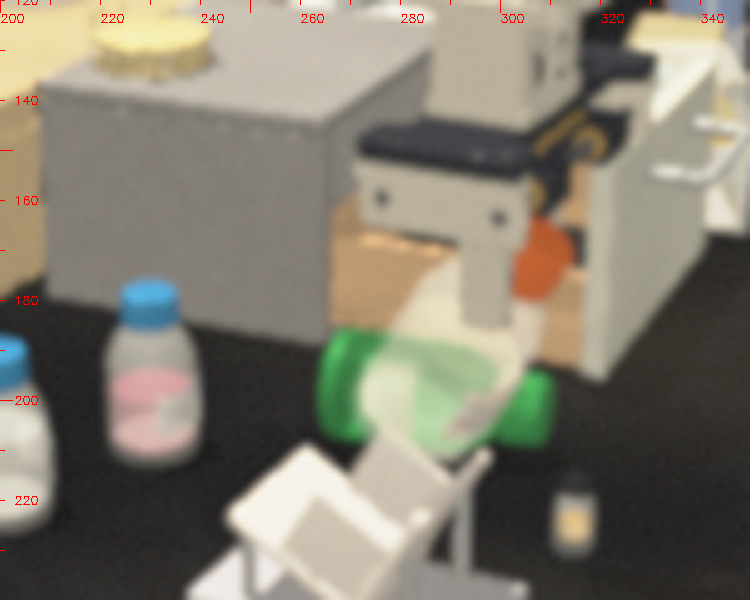

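The bottle is clear of the stand, hanging at about (295,185) in the side view and still tilted about 25–30°. The measured weight is 4.4 N. I'll lift, then carry it over the drawer while turning about -87° so the base points at the right-hand side wall. Pushing against that wall can then straighten it without moving the drawer.

Emit:
apply_moves([
  [[0,0,1.5],0],
  [[0,0,4],0],
  [[0,0,7],0],
  [[0.5,-1,10],0],
  [[1.5,-3,12.5],-5],
  [[2.5,-6,13],-10],
  [[3.5,-9,13],-16],
  [[5,-12,13],-22],
  [[6.5,-15,13],-29],
  [[8,-18,13],-36],
])

```text
clock: 12.55
tool_pos: [0.4945, 0.0312, 0.3181]
orientation: [179.9, -0.0, -124.6]
force: [1.0, -0.4, -3.8]
opening: 0.0426
```

Emit:
apply_moves([
  [[1.2,-3,0],-7],
  [[2.4,-6,0],-14],
  [[3.6,-9,0],-21],
  [[4.8,-12,0],-28],
  [[6,-15,0],-35],
  [[7.2,-18.5,0],-42],
  [[8.4,-21.5,0],-48],
  [[9.1,-24.2,0],-51.3],
  [[9.1,-24.4,0],-51.3],
  [[9.1,-24.4,0],-51.3],
])

```text
clock: 13.55
tool_pos: [0.5851, -0.2122, 0.3172]
orientation: [180.0, -0.2, -175.7]
force: [0.1, 0.8, -3.8]
opening: 0.0424
```

```bash
python3 - <<'E'
from h import *
for n in("side","top"):
    im,d=ctrl.snapshot(n); cv2.imwrite(f"pics/{n}5.png",im)
crop('pics/side5.png','pics/s5a.png',200,60,360,180,5)
crop('pics/top2.png','pics/t2d.png',300,170,430,290,5)
o=ctrl.get_obs();print(o['clock'],o['tool_pos'],o['orientation'],o['opening'],o['force'],o['moment'],o['joint_pos'])
E
```

```text
13.65 [ 0.5851358  -0.21105802  0.31815007] [ 1.79967446e+02 -6.72587857e-02 -1.75554357e+02] 0.0421207996313604 [ 1.51056121 -0.04114277 -3.82090486] [ 0.19321044  0.14891828 -0.02706156] [-1.89092093e+00  1.31775279e+01  2.19947610e+00 -2.53906900e-02
 -7.90923901e+01  6.34136431e+00]
```

View pics/s5a.png

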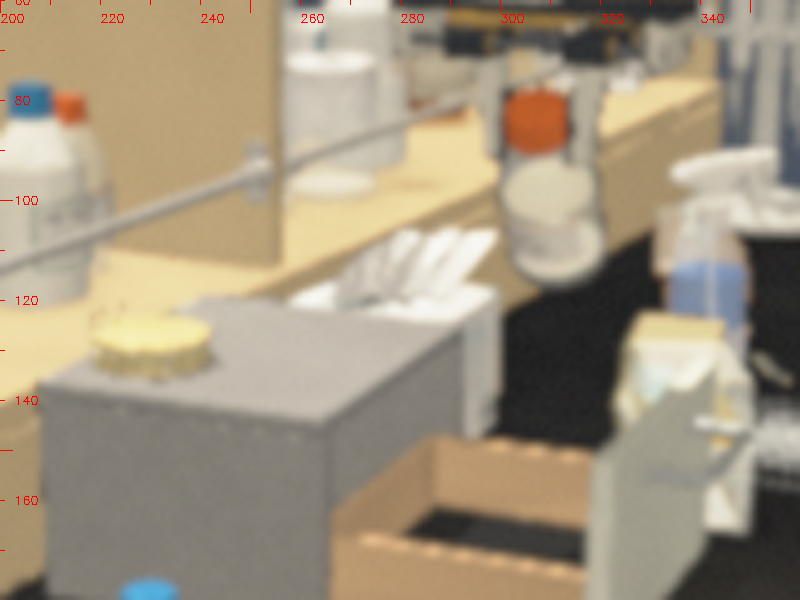

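View pics/top5.png

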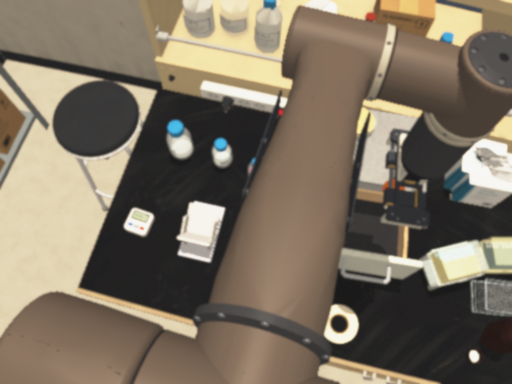

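View pics/t2d.png

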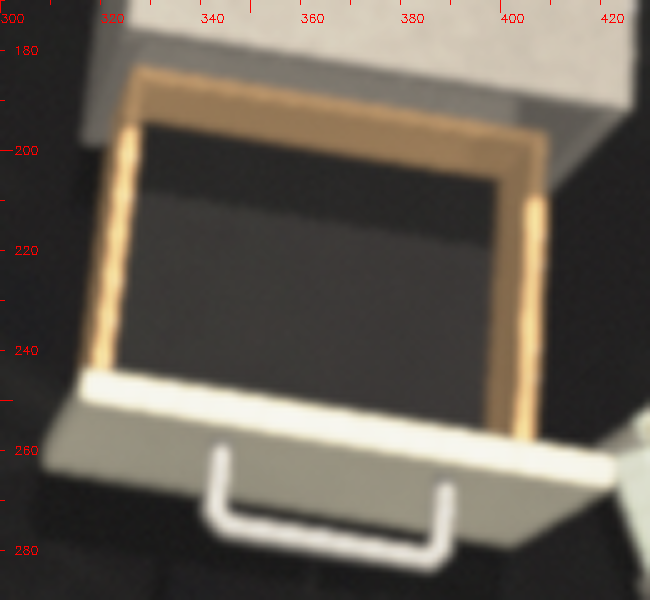

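The bottle hangs from the cap at (305,84) with its base at about (310,112), base side away from the camera (-y) as planned. I'll measure the drawer walls and the tilt.

```bash
python3 - <<'E'
from h import *
r=lambda a:np.round(a,4).tolist()
a=lambda u,v,z:atz('top',u,v,z)
print('R floor',r(a(399.5,206,.024)),r(a(396.7,256,.024)),'R top inner',r(a(404.5,210,.078)),r(a(401.5,257,.078)))
print('L top inner',r(a(327.5,196,.078)),r(a(321.5,244,.078)),'back floor',r(a(328,195,.024)),r(a(399.5,206,.024)))
print('handle',r(a(342,274,.132)),r(a(386,281.5,.132)),'front inner top',r(a(317,244,.161)),r(a(423,261,.161)))
g=np.array([.5851,-.211,.337]);y=np.radians(4.4);d=np.array([np.sin(y),-np.cos(y),0])
I=cv2.imread('pics/side5.png');u0,v0,s=260,60,6
J=cv2.resize(I[v0:v0+80,u0:u0+100],None,fx=s,fy=s,interpolation=2)
t=np.linspace(0,2*np.pi,40);ex=np.array([np.cos(y),np.sin(y),0])
for th,c in((0,(255,0,0)),(15,(0,255,255)),(30,(255,0,255))):
    th=np.radians(th);dn=d*np.sin(th)+np.array([0,0,-np.cos(th)]);e2=np.cross(dn,ex)
    for hh,rr in((0,.0345),(.135,.0215)):
        p=proj('side',g+dn*(.112-hh)+rr*(np.cos(t)[:,None]*ex+np.sin(t)[:,None]*e2)); cv2.polylines(J,[np.int32((p-[u0,v0]+.5)*s)],True,c,1)
cv2.imwrite('pics/ov5.png',J)
E
```

```text
R floor [0.6996, -0.3087, 0.024] [0.5526, -0.3199, 0.024] R top inner [0.6669, -0.3089, 0.078] [0.5356, -0.3174, 0.078]
L top inner [0.6543, -0.0984, 0.078] [0.5185, -0.1084, 0.078] back floor [0.6812, -0.104, 0.024] [0.6996, -0.3087, 0.024]
handle [0.4408, -0.1658, 0.132] [0.4487, -0.2727, 0.132] front inner top [0.4902, -0.0898, 0.161] [0.5116, -0.3454, 0.161]
```

View pics/ov5.png

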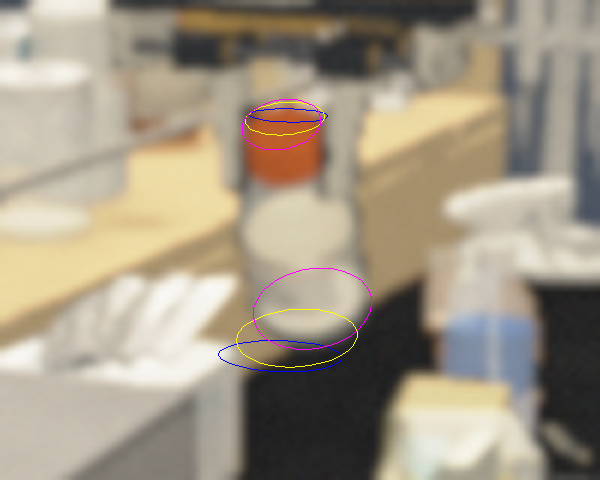

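Tilt is about 30–35° with the base toward the right wall, whose inner face is at about y = -0.316. Descending to just above the floor, shifted 1 cm away from that wall.

Emit:
apply_moves([
  [[0,0.5,-2],0],
  [[0,1,-5],0],
  [[0,1,-8],0],
  [[0,1,-11],0],
  [[0,1,-13.5],0],
  [[0,1,-15.5],0],
  [[0,1,-17],0],
  [[0,1,-18.3],0],
  [[0,1,-19.2],0],
  [[0,1,-19.2],0],
])

```text
clock: 14.65
tool_pos: [0.5848, -0.201, 0.1258]
orientation: [180.0, -0.1, -175.6]
force: [-0.3, -0.1, -4.0]
opening: 0.0427
```

```bash
python3 - <<'E'
from h import *
for n in("side",):
    im,d=ctrl.snapshot(n); cv2.imwrite(f"pics/{n}6.png",im)
crop('pics/side6.png','pics/s6a.png',240,110,360,210,6)
o=ctrl.get_obs();print(o['clock'],o['tool_pos'],o['opening'],o['force'],o['moment'])
E
```

```text
14.7 [ 0.58535751 -0.20127345  0.12680548] 0.04229837458772714 [ 0.39224397 -0.22195117 -3.98970067] [ 0.08949513  0.08385046 -0.01484997]
```

View pics/s6a.png

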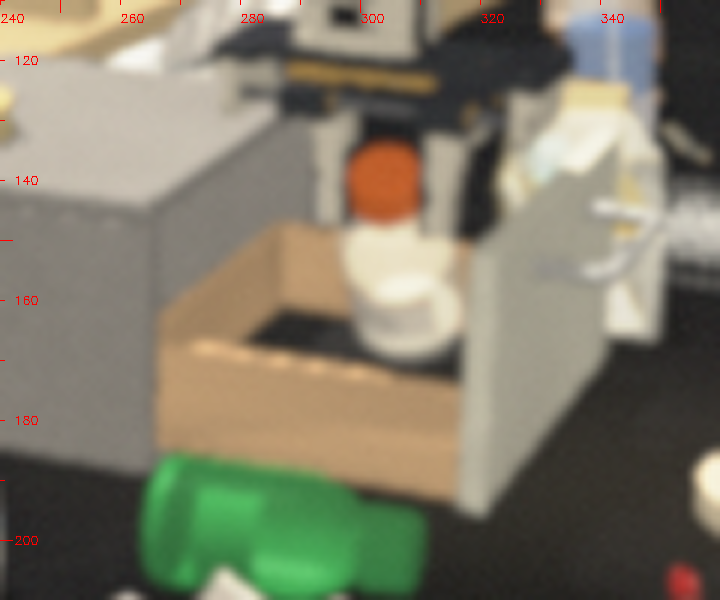

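The bottle is inside the drawer and clear of everything. Moving toward the right wall so the base contacts it and the bottle swings upright.

Emit:
apply_moves([
  [[0.05,-0.8,0],0],
  [[0.12,-1.6,0],0],
  [[0.2,-2.4,0],0],
  [[0.25,-3,0],0],
  [[0.28,-3.6,0],0],
  [[0.33,-4.2,0],0],
  [[0.37,-4.8,0],0],
  [[0.37,-4.8,0],0],
])

```text
clock: 15.5
tool_pos: [0.5891, -0.2497, 0.1267]
orientation: [180.0, 0.0, -175.6]
force: [0.4, 3.5, -4.8]
opening: 0.042
```

```bash
python3 - <<'E'
from h import *
for n in("side",):
    im,d=ctrl.snapshot(n); cv2.imwrite(f"pics/{n}7.png",im)
crop('pics/side7.png','pics/s7a.png',240,110,360,210,6)
o=ctrl.get_obs();print(o['clock'],o['tool_pos'],o['opening'],o['force'],o['moment'])
E
```

```text
15.55 [ 0.58907554 -0.24959809  0.12661408] 0.042447694587911526 [ 0.02938258  3.03274314 -5.18677414] [ 1.10184441 -0.09604412 -0.00645416]
```

View pics/s7a.png

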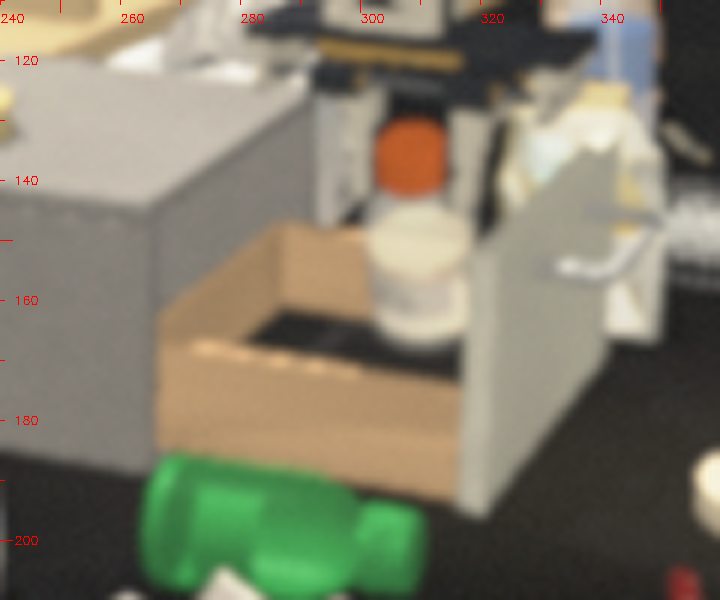

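Contact is light, about 3 N, and the bottle is swinging upright (cap at (308,137), base at (310,162)). Continuing.

Emit:
apply_moves([
  [[0.04,-0.5,0],0],
  [[0.08,-1,0],0],
  [[0.12,-1.5,0],0],
  [[0.16,-2,0],0],
  [[0.19,-2.4,0],0],
  [[0.21,-2.7,0],0],
  [[0.21,-2.7,0],0],
])

```text
clock: 16.25
tool_pos: [0.5912, -0.2765, 0.1268]
orientation: [180.0, 0.0, -175.6]
force: [0.6, 4.1, -3.1]
opening: 0.042
```

```bash
python3 - <<'E'
from h import *
for n in("side",):
    im,d=ctrl.snapshot(n); cv2.imwrite(f"pics/{n}8.png",im)
crop('pics/side8.png','pics/s8a.png',240,110,360,210,6)
o=ctrl.get_obs();print(o['clock'],o['tool_pos'],o['opening'],o['force'],o['moment'])
E
```

```text
16.3 [ 0.59120694 -0.27642671  0.12673735] 0.04212395836840908 [ 0.41367026  4.07094898 -2.72159249] [ 1.71123051  0.04755715 -0.01151402]
```

View pics/s8a.png

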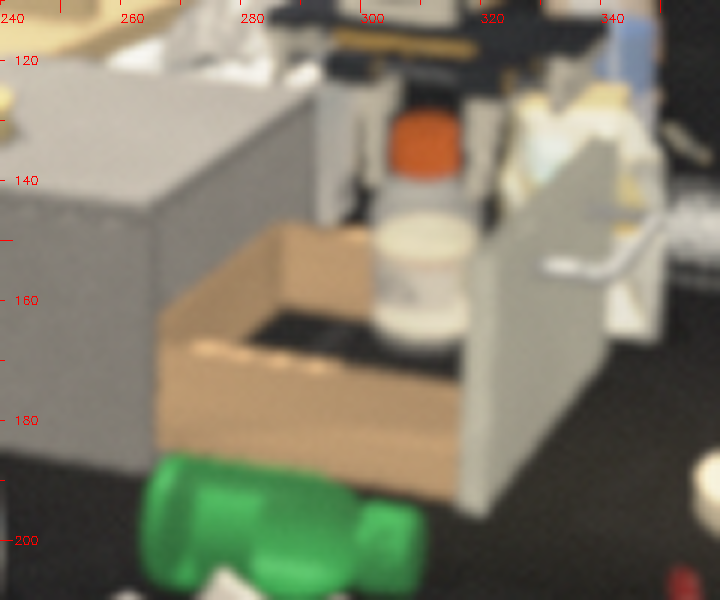

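Emit:
apply_moves([
  [[0.02,-0.2,0],0],
  [[0.03,-0.4,0],0],
  [[0.03,-0.4,0],0],
])

```text
clock: 16.6
tool_pos: [0.5915, -0.2804, 0.1269]
orientation: [180.0, -0.0, -175.6]
force: [-0.3, 4.1, -2.1]
opening: 0.0427
```

Emit:
apply_moves([
  [[0.02,-0.2,0],0],
  [[0.03,-0.4,0],0],
  [[0.03,-0.4,0],0],
])

```text
clock: 16.9
tool_pos: [0.5918, -0.2844, 0.1268]
orientation: [180.0, -0.0, -175.6]
force: [-0.1, 5.2, -2.4]
opening: 0.0421
```

```bash
cat > ov.py <<'E'
from h import *
import sys
k=sys.argv[1]
im,dd=ctrl.snapshot("side"); cv2.imwrite(f"pics/side{k}.png",im)
o=ctrl.get_obs();print(o['clock'],o['tool_pos'],o['opening'],o['force'],o['moment'])
g=o['tool_pos']+[0,0,.019];y=np.radians(4.4);d=np.array([np.sin(y),-np.cos(y),0])
u0,v0,s=280,110,9
J=cv2.resize(im[v0:v0+65,u0:u0+60],None,fx=s,fy=s,interpolation=2); R=J.copy()
t=np.linspace(0,2*np.pi,60);ex=np.array([np.cos(y),np.sin(y),0])
for th,c in((0,(255,0,0)),(6,(255,0,255))):
    th=np.radians(th);dn=d*np.sin(th)+np.array([0,0,-np.cos(th)]);e2=np.cross(dn,ex)
    for hh,rr in((0,.0345),(.084,.0345),(.135,.0215)):
        p=proj('side',g+dn*(.112-hh)+rr*(np.cos(t)[:,None]*ex+np.sin(t)[:,None]*e2)); cv2.polylines(J,[np.int32((p-[u0,v0]+.5)*s)],True,c,1)
cv2.imwrite(f'pics/ov{k}.png',J[:590]); cv2.imwrite(f'pics/raw{k}.png',R[:590])
E
python3 ov.py 9
```

```text
16.95 [ 0.59178992 -0.28440959  0.12684164] 0.042050329707388465 [-1.34504149  4.58978153 -2.39813509] [2.00084278 0.16165547 0.03337351]
```

View pics/ov9.png

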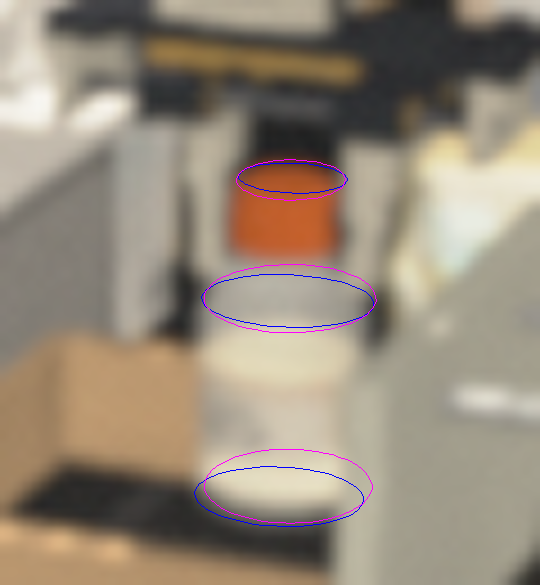

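View pics/raw9.png

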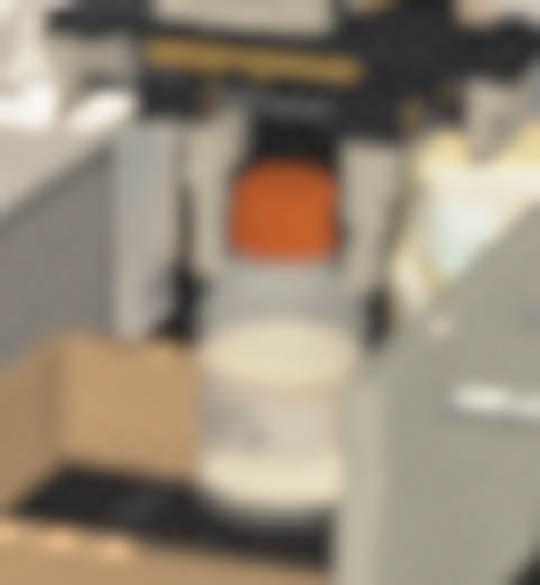

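The bottle is within a few degrees of upright. Nudging a little further while watching the force.

Emit:
apply_moves([
  [[0.02,-0.2,0],0],
  [[0.03,-0.4,0],0],
  [[0.03,-0.4,0],0],
])

```text
clock: 17.25
tool_pos: [0.5921, -0.2885, 0.1269]
orientation: [180.0, -0.0, -175.6]
force: [0.2, 4.7, -2.0]
opening: 0.0425
```

Emit:
apply_moves([
  [[0.01,-0.2,0],0],
  [[0.02,-0.3,0],0],
  [[0.02,-0.3,0],0],
])

```text
clock: 17.55
tool_pos: [0.5923, -0.2915, 0.1269]
orientation: [180.0, -0.0, -175.6]
force: [0.4, 4.8, -1.4]
opening: 0.0421
```

```bash
python3 ov.py 10
```

```text
17.6 [ 0.59228423 -0.29145295  0.12685305] 0.042374240369975516 [ 0.30205035  6.12868486 -1.34837386] [2.13137925 0.26127925 0.01461569]
```

View pics/ov10.png

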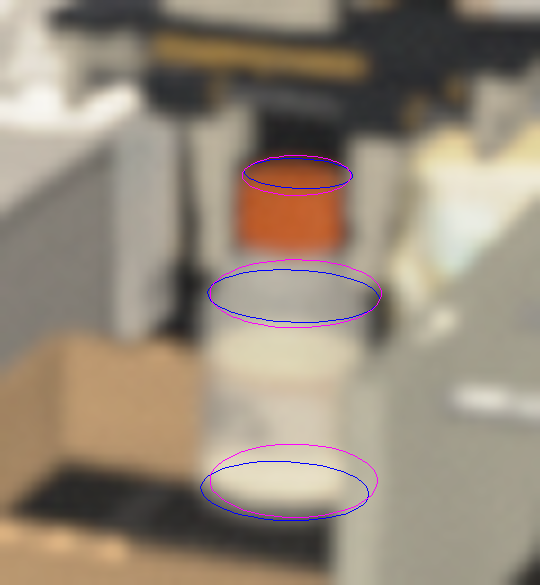

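It is close to vertical. I'll back off the wall by 8 mm so it can seat freely, then lower gently. Flat floor contact squares up any remaining few degrees.

Emit:
apply_moves([
  [[-0.03,0.4,0],0],
  [[-0.06,0.8,0],0],
  [[-0.06,0.8,-0.3],0],
  [[-0.06,0.8,-0.6],0],
  [[-0.06,0.8,-0.6],0],
])

```text
clock: 18.1
tool_pos: [0.5913, -0.2836, 0.1201]
orientation: [180.0, -0.1, -175.6]
force: [0.1, -0.6, -4.6]
opening: 0.0422
```

```bash
python3 ov.py 11
```

```text
18.15 [ 0.59142061 -0.28365552  0.12035771] 0.04228888713875009 [-0.27131547 -0.80228743 -3.75292982] [-0.04903354  0.12042709  0.01063881]
```

View pics/ov11.png

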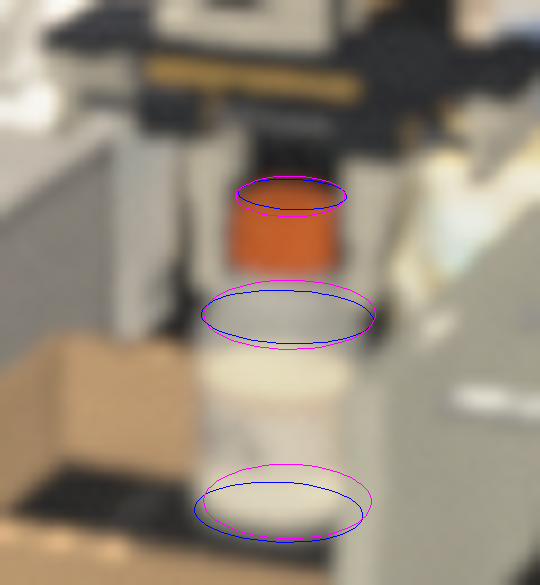

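Emit:
apply_moves([
  [[0,0,-0.1],0],
  [[0,0,-0.2],0],
  [[0,0,-0.3],0],
  [[0,0,-0.3],0],
])

```text
clock: 18.55
tool_pos: [0.5916, -0.2836, 0.1177]
orientation: [180.0, -0.0, -175.6]
force: [-1.1, -0.6, -3.9]
opening: 0.0424
```

Emit:
apply_moves([
  [[0,0,-0.1],0],
  [[0,0,-0.2],0],
  [[0,0,-0.2],0],
])

```text
clock: 18.85
tool_pos: [0.5916, -0.2835, 0.1156]
orientation: [180.0, -0.0, -175.6]
force: [-0.0, -0.3, -5.3]
opening: 0.0423
```

Emit:
apply_moves([
  [[0,0,-0.1],0],
  [[0,0,-0.2],0],
  [[0,0,-0.2],0],
])

```text
clock: 19.15
tool_pos: [0.5923, -0.284, 0.1152]
orientation: [-179.9, 0.1, -175.6]
force: [-1.9, 0.2, 4.3]
opening: 0.0423
```

Emit:
apply_moves([
  [[0,0,-0.1],0],
  [[0,0,-0.2],0],
  [[0,0,-0.2],0],
])

```text
clock: 19.45
tool_pos: [0.5935, -0.2846, 0.115]
orientation: [-179.8, 0.2, -175.5]
force: [-1.2, -0.6, 12.2]
opening: 0.0423
```

Floor contact: upward force rose to 12 N. I'll ease the press and check before releasing.

Emit:
apply_moves([
  [[0,0,0.2],0],
  [[0,0,0.3],0],
])

```text
clock: 19.65
tool_pos: [0.5922, -0.2835, 0.1153]
orientation: [-180.0, 0.1, -175.6]
force: [0.9, -0.5, -4.1]
opening: 0.0423
```

```bash
python3 ov.py 12
```

```text
19.7 [ 0.59214749 -0.28360343  0.11519288] 0.04240874916052224 [-0.30504639 -0.53942291  1.3955362 ] [-0.19866301 -0.20303714 -0.01936236]
```

View pics/ov12.png

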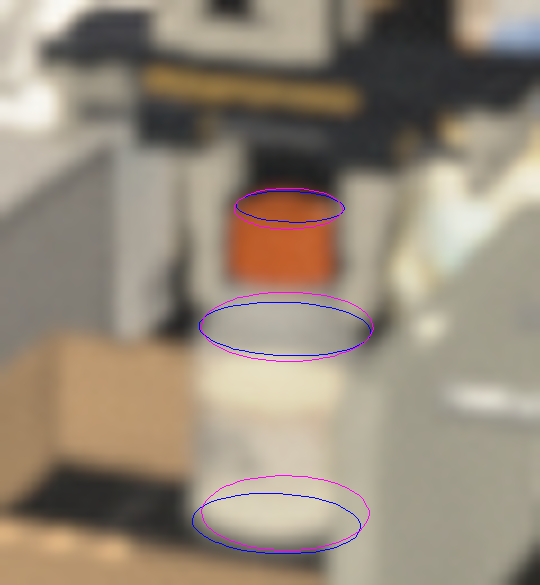

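It sits on the floor and fits the upright (blue) model. Releasing.

Emit:
apply_moves([
  [[0,0,0],0],
  [[0,0,0],0],
  [[0,0,0],0],
  [[0,0,0],0],
  [[0,0,0],0],
  [[0,0,0],0],
], hand=7)

```text
clock: 20.3
tool_pos: [0.5917, -0.2835, 0.1148]
orientation: [180.0, -0.0, -175.6]
force: [-0.8, 0.0, 0.3]
opening: 0.0697
```

Emit:
apply_moves([
  [[0,0,0.5],0],
  [[0,0,1.5],0],
  [[0,0,3],0],
  [[0,0,5],0],
  [[0,0,8],0],
  [[0,0,11],0],
  [[0,0,14],0],
  [[0,0,17],0],
  [[0,0,20],0],
  [[0,0,20],0],
])

```text
clock: 21.3
tool_pos: [0.5932, -0.2845, 0.3214]
orientation: [-179.8, 0.5, -175.6]
force: [1.2, 0.1, 0.2]
opening: 0.0699
```

Emit:
apply_moves([
  [[-1,-3,0],0],
  [[-3,-6,0],0],
  [[-6,-9,0],0],
  [[-9,-12,0],0],
  [[-12,-15,0],0],
  [[-15,-18,0],0],
  [[-18,-21,0],0],
  [[-21,-24,0],0],
  [[-24,-27,0],0],
  [[-24,-27,0],0],
])

```text
clock: 22.3
tool_pos: [0.348, -0.5563, 0.3153]
orientation: [-180.0, -0.0, -175.8]
force: [-0.4, -0.2, -1.1]
opening: 0.0698
```

```bash
python3 - <<'E'
from h import *
for n in("side","top"):
    im,d=ctrl.snapshot(n); cv2.imwrite(f"pics/{n}13.png",im); np.save(f'{n}13.npy',d)
crop('pics/side13.png','pics/s13a.png',200,110,350,230,5)
o=ctrl.get_obs();print(o['clock'],o['tool_pos'],o['opening'],o['force'])
C=cloud('top',np.load('top13.npy'));im=cv2.imread('pics/top13.png').astype(int)
m=(im[...,2]>170)&(im[...,0]<90)&(im[...,1]<160)&(C[...,2]>.1)&(C[...,2]<.25)&(C[...,0]>.5)&(C[...,0]<.7)
P=C[m];print(m.sum(),np.median(P,0).round(4)); Q=P[np.linalg.norm(P-np.median(P,0),axis=1)<.016]
U,S,V=np.linalg.svd(Q-Q.mean(0));print(V[2].round(3))
E
```

```text
22.4 [ 0.35065921 -0.55419681  0.31521567] 0.06999630204909965 [-0.04335696  0.02763364  0.40621346]
230 [ 0.5891 -0.2728  0.1581]
[-0.032 -0.004  0.999]
```

View pics/s13a.png

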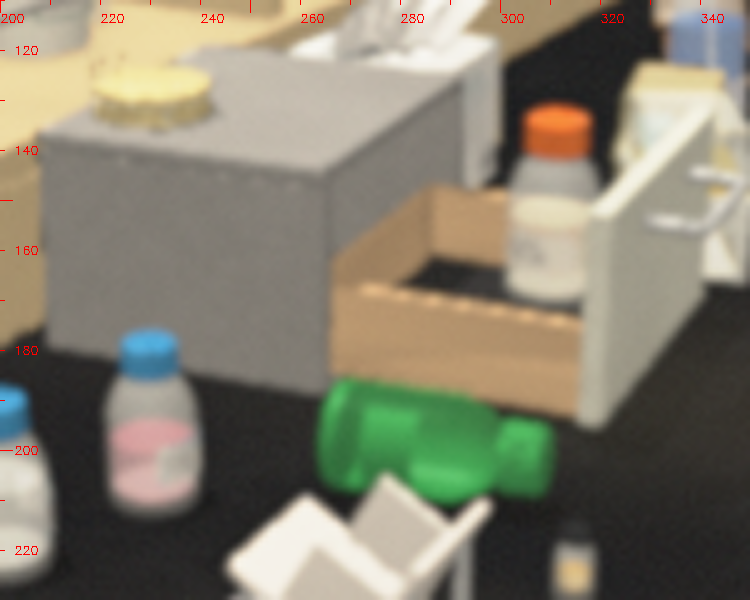

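View pics/top13.png

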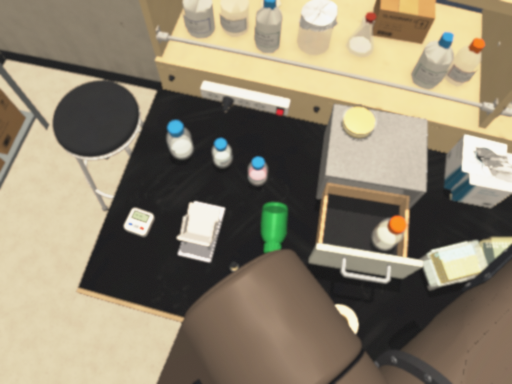

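The bottle stands upright in the drawer, with its cap at (397,224) in the top view. The cap top measures z = 0.158 against the expected 0.159, and its normal is vertical. Next I'll check that the drawer is still at its stop and the bystanders haven't moved.

```bash
python3 - <<'E'
from h import *
a=cv2.imread('pics/side2.png');b=cv2.imread('pics/side13.png')
# drawer front patch shift
def shift(a,b,u0,v0,u1,v1):
    t=a[v0:v1,u0:u1];r=cv2.matchTemplate(b[v0-6:v1+6,u0-6:u1+6],t,cv2.TM_CCOEFF_NORMED);_,m,_,l=cv2.minMaxLoc(r);return (l[0]-6,l[1]-6,round(m,3))
print('front',shift(a,b,313,165,348,200),'leftwall',shift(a,b,262,160,320,200))
a0=cv2.imread('pics/side0.png')
for n,box in dict(pink=(218,174,243,215),clear=(188,185,213,228),blue=(155,190,188,250),timer=(222,258,266,290),vial=(306,208,322,234),stand=(236,225,306,254)).items(): print(n,shift(a0,b,*box))
t0=cv2.imread('pics/top0.png');t=cv2.imread('pics/top13.png');t2=cv2.imread('pics/top2.png')
print('top green',shift(t0,t,255,196,295,245),'timer',shift(t0,t,120,204,158,240),'dish',shift(t0,t,338,103,380,140),'handle v top2',shift(t2,t,336,250,425,285))
E
```

```text
front (-1, 0, 0.957) leftwall (-1, 0, 0.601)
pink (0, 0, 1.0)
clear (0, 0, 1.0)
blue (0, 0, 1.0)
timer (0, 0, 1.0)
vial (0, 0, 0.999)
stand (0, 0, 0.988)
top green (0, 0, 1.0) timer (0, 0, 1.0) dish (0, 0, 1.0) handle v top2 (0, -1, 0.992)
```

Bystanders haven't moved, but the drawer has shifted about 1 px (2–3 mm) toward shut, probably during the seating press. There is time, so I'll pull it gently back to its stop.

Emit:
apply_moves([
  [[1,3,0],0],
  [[2,7,0],0],
  [[3.3,11,0],0],
  [[4.5,15,0],0],
  [[5.7,19,0],0],
  [[7,23,0],0],
  [[8,27,0],0],
  [[8.9,31,0],0],
  [[9.3,33,0],0],
  [[9.3,33,0],0],
], hand=2.8)

```text
clock: 23.4
tool_pos: [0.4455, -0.2204, 0.3157]
orientation: [180.0, 0.1, -175.3]
force: [0.2, -0.3, -0.2]
opening: 0.028
```

```bash
python3 - <<'E'
from h import *
im,d=ctrl.snapshot("side"); cv2.imwrite("pics/side14.png",im)
crop('pics/side14.png','pics/s14a.png',270,70,370,190,5)
o=ctrl.get_obs();print(o['clock'],o['tool_pos'],o['orientation'],o['opening'],proj('side',[o['tool_pos'],[.447,-.2225,.132],[.444,-.2225,.132]]).round(1).tolist())
E
```

```text
23.45 [ 0.44535039 -0.2215202   0.31560066] [-1.79992606e+02  8.31999301e-02 -1.75341831e+02] 0.028038926170907114 [[348.7, 96.0], [344.4, 150.3], [345.3, 150.5]]
```

View pics/s14a.png

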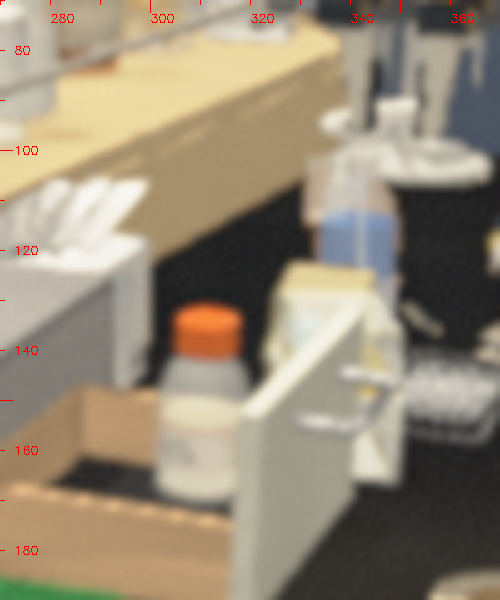

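The fingers, at (340,95) and (355,96), straddle the bar. Descending and pinching.

Emit:
apply_moves([
  [[0,0,-4],0],
  [[0,0,-8],0],
  [[0,0,-11],0],
  [[0,0,-14],0],
  [[0,0,-16],0],
  [[0,0,-17.5],0],
  [[0,0,-19],0],
  [[0,0,-20],0],
  [[0,0,-20.2],0],
  [[0,0,-20.2],0],
])

```text
clock: 24.45
tool_pos: [0.4448, -0.2238, 0.113]
orientation: [-180.0, -0.0, -175.6]
force: [-0.4, -0.0, 0.2]
opening: 0.0281
```

Emit:
apply_moves([
  [[0,0,0],0],
  [[0,0,0],0],
  [[0,0,0],0],
  [[0,0,0],0],
  [[0,0,0],0],
], hand=0)

```text
clock: 24.95
tool_pos: [0.4453, -0.2236, 0.1134]
orientation: [-180.0, 0.1, -175.6]
force: [0.7, 1.2, 4.6]
opening: 0.0091
```

Emit:
apply_moves([
  [[-0.1,-0.01,0],0],
  [[-0.2,-0.02,0],0],
  [[-0.3,-0.02,0],0],
  [[-0.3,-0.02,0],0],
])

```text
clock: 25.35
tool_pos: [0.4441, -0.2237, 0.1135]
orientation: [-180.0, 0.3, -175.6]
force: [6.8, 1.7, -0.3]
opening: 0.0089
```

It is back at the stop: x = 0.444, the same as the first time, with force rising. Easing off, releasing and retreating.

Emit:
apply_moves([
  [[0.15,0.01,0],0],
  [[0.2,0.01,0],0],
])

```text
clock: 25.55
tool_pos: [0.4441, -0.2237, 0.1134]
orientation: [-180.0, 0.0, -175.6]
force: [0.1, 1.9, 8.1]
opening: 0.0091
```

Emit:
apply_moves([
  [[0,0,0],0],
  [[0,0,0],0],
  [[0,0,0],0],
  [[0,0,0],0],
  [[0,0,1],0],
  [[0,0,3],0],
  [[0,0,7],0],
  [[0,0,11],0],
  [[0,0,15],0],
  [[0,0,19],0],
], hand=2.6)

```text
clock: 26.55
tool_pos: [0.4432, -0.2237, 0.3055]
orientation: [-180.0, 0.0, -175.6]
force: [1.4, -0.0, -0.3]
opening: 0.0261
```

Emit:
apply_moves([
  [[0,-4,0.5],0],
  [[-1,-8,0.5],0],
  [[-2,-12,0.5],0],
  [[-3,-16,0.5],0],
  [[-4,-20,0.5],0],
  [[-6,-24,0.5],0],
  [[-8,-28,0.5],0],
  [[-9,-32,0.5],0],
  [[-9,-33,0.5],0],
  [[-9,-33,0.5],0],
])

```text
clock: 27.55
tool_pos: [0.3528, -0.555, 0.3073]
orientation: [179.9, -0.1, -175.7]
force: [0.5, 0.8, 0.6]
opening: 0.0263
```

```bash
python3 - <<'E'
from h import *
for n in("side","top"):
    im,d=ctrl.snapshot(n); cv2.imwrite(f"pics/{n}15.png",im); np.save(f'{n}15.npy',d)
crop('pics/side15.png','pics/s15a.png',200,110,350,230,5)
def shift(a,b,u0,v0,u1,v1):
    f=lambda i:cv2.cvtColor(i[v0:v1,u0:u1],6).astype(np.float32)
    return np.round(cv2.phaseCorrelate(f(a),f(b)),2)
s2,s13,s15=[cv2.imread(f'pics/side{k}.png') for k in(2,13,15)];t2,t13,t15=[cv2.imread(f'pics/top{k}.png') for k in(2,13,15)]
for A,B in((t2,t13),(t2,t15)): print('handle top',shift(A,B,330,245,420,285))
o=ctrl.get_obs();print(o['clock'],o['tool_pos'],o['opening'],o['force'])
C=cloud('top',np.load('top15.npy'));im=t15.astype(int)
m=(im[...,2]>170)&(im[...,0]<90)&(im[...,1]<160)&(C[...,2]>.1)&(C[...,2]<.25)&(C[...,0]>.5)&(C[...,0]<.7)
P=C[m];print(m.sum(),np.median(P,0).round(4))
print(atz('top',342,274,.132))
E
```

```text
Traceback (most recent call last):
ValueError: setting an array element with a sequence. The requested array has an inhomogeneous shape after 1 dimensions. The detected shape was (2,) + inhomogeneous part.
```

View pics/s15a.png

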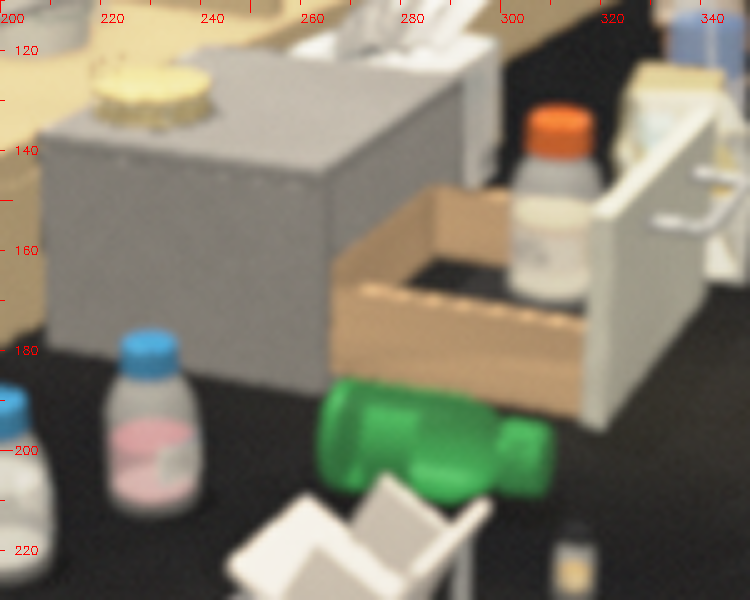

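View pics/top15.png

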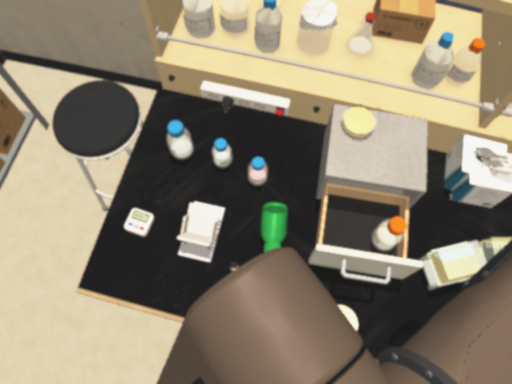

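The bottle stands upright in the drawer (cap at (310,132) in the side view, (397,224) in the top view), and the arm is well clear. A last numeric check on the saved pictures, then hand in.

```bash
python3 - <<'E'
from h import *
g=lambda k:cv2.cvtColor(cv2.imread(k),6).astype(np.float32)
for k in(13,15):
    print(k,'top handle',[cv2.phaseCorrelate(g('pics/top2.png')[245:285,330:420],g(f'pics/top{k}.png')[245:285,330:420])],'side front',cv2.phaseCorrelate(g('pics/side2.png')[165:200,310:350],g(f'pics/side{k}.png')[165:200,310:350]))
C=cloud('top',np.load('top15.npy'));im=cv2.imread('pics/top15.png').astype(int)
m=(im[...,2]>170)&(im[...,0]<90)&(im[...,1]<160)&(C[...,2]>.1)&(C[...,2]<.25)&(C[...,0]>.5)&(C[...,0]<.7)
print(m.sum(),np.median(C[m],0).round(4))
def shift(a,b,u0,v0,u1,v1):
    t=a[v0:v1,u0:u1];r=cv2.matchTemplate(b[v0-6:v1+6,u0-6:u1+6],t,cv2.TM_CCOEFF_NORMED);_,mm,_,l=cv2.minMaxLoc(r);return (l[0]-6,l[1]-6,round(mm,3))
a0=cv2.imread('pics/side0.png');b=cv2.imread('pics/side15.png')
for n,box in dict(pink=(218,174,243,215),clear=(188,185,213,228),blue=(155,190,188,250),timer=(222,258,266,290),vial=(306,208,322,234)).items(): print(n,shift(a0,b,*box))
E
```

```text
13 top handle [((-0.06708499713462146, -0.8302480199997504), 0.861312362353007)] side front ((-0.4054832471117962, -0.24968467121459526), 0.6155349969863891)
15 top handle [((-0.019118133767996426, -0.042532066589071604), 0.9047156476974487)] side front ((-0.2896994652911751, -0.1653057365502555), 0.7060334977176455)
231 [ 0.5876 -0.2733  0.1581]
pink (0, 0, 1.0)
clear (0, 0, 1.0)
blue (0, 0, 1.0)
timer (0, 0, 1.0)
vial (0, 0, 0.999)
```

```bash
python3 -c "
from plant import ctrl
print(ctrl.close_job())"
```

```text
the job is handed in; nothing more can be done
None
```

The drawer is fully open at its stop, and the orange-capped bottle is released and standing upright on the drawer floor. I handed the job in at about 27.6 s of the 51 s.

**How it went:** I pulled the drawer open by the handle and drew the bottle out along its axis. It stayed tilted in the grip, so I swung it upright with light pushes (about 3–6 N) against the drawer's right side wall. I then lowered it onto the floor (about 12 N upward force on the tool at most) and let go. That press pushed the drawer about 2–3 mm back toward shut. I gently pulled it back to its stop with the bottle already inside.

**Last checks:**
- **Bottle:** The cap top measures z = 0.158 m against 0.159 m expected. Its face was level within about 2° just after release; I did not re-measure that after the second pull, but the last pictures show the bottle standing straight.
- **Drawer:** The handle is within 0.05 px of its fully open position in the top view. The side-view comparison was poor (about 0.3 px off, weak match), so I relied on the top view.
- **Bystanders:** The three blue-capped bottles, the vial and the timer show no movement. The petri dish and the green bottle showed none before the second pull; I did not compare them again afterwards.
- **Arm:** It is clear of everything.

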